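Index the mug-decorating wheel by one station

TASK

The panel facing the bracket is painted, so index the decorating wheel on: draw the red-handled index pin up out of its bore, park it in the notch in the side of the bracket and let go, then turn the wheel by its black handle one station anticlockwise (seen from above), which brings the mug's bare white panel round to the bracket. Take the pin back out of the notch and put it fully home through the bracket into the next lug, so that the wheel is locked again, and let go. The paint is wet: never touch the mug or let it shift on the wheel, and leave the blank mug, paint pots and brush jar where they stand.

Things in the scene. Friction and masses are not known exactly. Their poses are not given: they have to be found in the camera images.
- station: Grey cast base (200 mm across) of the decorating wheel with its blue pin bracket, fixed. Origin: on the wheel's vertical axis at bench level; z up, x level from the axis to the bracket. The bracket plate is 16 mm thick (66 to 82 mm above the bench), 50 mm wide, and reaches from 85 to 195 mm along x; its post stands at x 165 to 195 mm.
- bore (a point): Mouth of the bracket's vertical bore (17 mm across, right through the plate), at the plate's top face, 82 mm above the bench, 105 mm along the station's x. A lug of the wheel lies below it.
- notch (a point): Parking place in the bracket's side notch, at the plate's top face (82 mm high), 150 mm along the station's x and 8 mm along its y. An 18 mm wide slot through the plate, closed 9 mm behind this point, open to the plate's edge on the +y side 17 mm away. The shank hangs upright in it, collar on the plate; lower it in from above or slide it in from the side. Clear of the lugs.
- pin: Loose steel index pin, 111 mm long, about 0.15 kg. Origin: on its axis at the underside of its collar, z up. Shank below: 14 mm diameter, 60 mm long. Collar: 32 mm diameter, 6 mm thick. Above it an upright round red grip, 24 mm diameter, straight from 13 to 47 mm above the origin. Starts fully home, collar on the bracket (origin 82 mm high); raise it over 60 mm to clear the plate.
- pin_tip (a point): Lower tip of the pin, on its axis, 60 mm below its origin. The last 18 mm of the shank taper to 5 mm diameter: this nose draws a lug up to about 4 mm out of line into place as the pin goes down.
- wheel (a joint): Turn of the wheel in rad, anticlockwise seen from above positive; about 0 at the start. One station is pi/3 = 1.047 rad (six lugs, 60 degrees apart). Without the pin it turns freely against a light drag (0.08 N m) and stays where it is left; no detent. The pin, when home, locks it with up to 0.03 rad of play either way. Stops at -3 and +3 rad.
- handle (a point): On the axis of the wheel's black upright turning handle, 92 mm above the bench, a good height to grip: round, 22 mm diameter, straight from 64 to 104 mm high (top 108 mm). Fixed to the wheel, 103 mm from its axis; starts 150 degrees anticlockwise of the bracket. The wheel's aluminium head is 168 mm across, its top 66 mm high.
- next_bore (a point): Mouth of the bore (17 mm) in the lug that must come under the bracket, on top of the lug (56 mm high, 12 mm thick), 105 mm from the wheel axis. It starts 60 degrees clockwise of the bracket's bore and must end right below it.
- mug: White mug with pastel panels, 84 mm across, 88 mm tall, 0.34 kg, standing loose in the middle of the wheel head. Origin: centre of its underside (66 mm above the bench; rim 154 mm). Its ear reaches 75 mm from its axis. Its one bare white panel starts 60 degrees clockwise of the bracket. Wet paint: not to be touched.
- blank_mug: Bystander: plain white mug 84 mm across, 88 mm tall, standing on the bench. Origin: centre of its underside.
- green_pot: Bystander: green paint pot with white lid, 66 mm across, 68 mm tall, on the bench. Origin: centre of its underside.
- pink_pot: Bystander: pink paint pot with white lid, 66 mm across, 68 mm tall, on the bench. Origin: centre of its underside.
- brush_jar: Bystander: blue jar 76 mm across with brushes standing in it, about 190 mm tall, on the bench. Origin: centre of its underside.
There are look-alikes about, which are no part of the job. Leave any turquoise look-alike of the pin alone.

How it is judged:
On the way, in this order (a step that is already met when the one before it is completed fails the run):
1. the pin is drawn up clear of its bore while the wheel stands still (z of pin in the frame of station above 0.138 m and value of joint wheel below 0.15 rad), for 0.05 s.
2. the pin hangs upright in the side notch, collar on the bracket, let go, before the wheel is turned (horizontal distance between pin and notch below 0.01 m and z of pin in the frame of station between 0.079 and 0.086 m and angle between pin's own z axis and vertical below 0.12 rad and contact force between the fingers and pin below 0.1 N and value of joint wheel between -0.15 and 0.15 rad), for 0.2 s.
3. the wheel is turned one station anticlockwise and left there while the pin waits in the notch (horizontal distance between pin and notch below 0.01 m and z of pin in the frame of station between 0.079 and 0.086 m and angle between pin's own z axis and vertical below 0.12 rad and value of joint wheel between 1.002 and 1.092 rad and contact force between the fingers and wheel below 0.1 N and velocity of joint wheel between -0.05 and 0.05 rad/s), for 0.2 s.
At the end, for the whole second after the job is handed in: Pin upright, at rest and let go, fully home in the bracket's bore (within 4.5 mm) and through the next lug; wheel one station (60 degrees, within 2) anticlockwise of its start, lug bore within 4 mm of the bracket's; mug upright within 15 mm of the wheel's axis (distance between pin and bore below 0.0045 m and angle between pin's own z axis and vertical below 0.08 rad and horizontal distance between next_bore and bore below 0.004 m and value of joint wheel between 1.012 and 1.082 rad and linear speed of each of pin, mug below 0.02 m/s and contact force between the fingers and pin below 0.1 N and horizontal distance between mug and station below 0.015 m and angle between mug's own z axis and vertical below 0.1 rad); the robot touches nothing.
It fails at once if the robot touches the wet mug (contact force between any of the fingers, the arm, pin and mug above 0.5 N).
It fails at once if the mug is shifted more than 15 mm off the wheel's middle or tipped (horizontal distance between mug and station above 0.015 m or angle between mug's own z axis and vertical above 0.15 rad).
It fails at once if a bystander (blank mug, paint pots, brush jar) is moved more than 15 mm or tipped (distance of any of blank_mug, green_pot, pink_pot, brush_jar from where it was at the start of the episode above 0.015 m or angle between any of blank_mug, green_pot, pink_pot, brush_jar's own z axis and vertical above 0.2 rad).
It also fails if it takes over 64 s, if anything falls off the work surface, if the arm or the gripper's body presses on something with over 40 N, if the wrist force passes 120 N, or if a joint passes its speed limit or range.

ROBOT

A 6-joint arm with a two-finger parallel gripper is mounted at the origin on the work surface. World frame = base frame: x ahead of the robot, y to its left, z up, the work surface at z = 0. Lengths are in m, angles in rad, forces in N, time in s.
With the tool pointing down it reaches from about 0.3 to 1 m from the base axis. Payload 5.1 kg.
Tool frame: the origin (TCP) lies midway between the tips of the shut fingers; the grasp point (between the pads) lies 19 mm behind it; z points along the fingers, y is the line along which they close (so a half turn about z gives the same grasp; the last joint's range is limited). The gripper opens to 95 mm and grips with 3 to 60 N. Pads are 20 mm wide; open, the fingers measure 119 mm over their backs; the gripper's body (75 mm by 180 mm) begins 59 mm behind the grasp point.
Start: joints at [1.047, 0.124, 1.65, -0, 1.367, -0.083], TCP at [0.277, 0.588, 0.189] pointing down, gripper open.
Joint ranges: [-2.61, 2.61], [-1.02, 2.33], [0.03, 2.71], [-1.35, 4.49], [0.32, 2.68], [-2.91, 2.91]. Speed limits (rad/s): [2.57, 2.57, 3.14, 3.14, 3.14, 3.14].

INTERFACE

Orientations are given as [roll, pitch, yaw] about the fixed x, y, z axes, in that order (R = Rz(yaw) Ry(pitch) Rx(roll)).
In Python, from bench import telemetry, cams, ctrl gives the robot as it stands.
- The arm moves only by the tool move_arm, never from a script. Its argument "moves" is text: rows parted by semicolons, each of 5 numbers parted by spaces: the shift along the tool's x, y, z in cm, then the turn about the tool's z in units of 6 degrees (1.0 is 6 degrees), then the opening, from 0 (shut) to 1 (fully open). A call has 1 to 5 rows; each row shifts and turns the commanded pose from where the row before left it, along the tool's axes as they then stand; what a row does not reach is not made up. A row lasts 1/12 s, in which the tool goes at most 41.7 mm and 7.16 degrees, less where a joint would pass 70% of its speed; a pose out of reach is approached as far as the arm can. A call with a gripper value outside its range is refused whole. The fingers move at their own pace and stop on an object; "grip_force" is the grip in N (left out, the last holds). Time passes only in rows, so rows that do not move let the fingers close. It gives the time, the measured TCP pose, the force, the opening and the grip force at its end, in the units of the state.
- telemetry.get_obs(): the state, without advancing time (a new reading comes with each control period).
- cams.read_camera(name): name is "side" or "top" or "wrist"; returns the picture (384x512x3 uint8, red, green, blue); there is no depth.
- cams.camera_model(name): a dict with "fx", "fy", "cx", "cy" (pixels), "camera_from_world" (4x4, takes a point from world to camera coordinates); the wrist camera has in their place "hand_eye" (4x4, takes a point from camera to tool coordinates, whose origin is the TCP and whose axes are the flange's). Camera axes: x right, y down, z forward; pixel columns grow to the right and rows downward; lengths in m; the calibration is good to about 2 mm. A picture is of the moment at which its call begins: read the wrist's pose just before it. camera_model takes no time and is no camera call.
- ctrl.finish_job(): hands the job in; it is judged then, once.
Trained networks look in the newest picture that a camera, given by its name, has taken for a name from the list of things; names that differ only in an ending like _2 or _b are one class to them, and where a whole thing is asked for, a point or a joint stands for the part that bears it (a point fixed in the world has none). Each returns a list of dicts, best first, with "p" (0 to 1); they miss things now and then, are a little off and sometimes report something else, mostly with a low value. They report only what shows in the picture. A call takes as long as a camera call. They do not tell look-alikes from the thing itself.
- cams.spot_in(camera, query): "uv" ([column, row] in pixels, amid what is visible of it).
- cams.masks_of(camera, query): "pixels" (384x512 bool, what is visible of it) and "uv" ([column, row] in pixels, amid what is visible of it).
- cams.landmark_of(camera, query): "uv" ([column, row] in pixels: a listed point, or the origin of a listed thing).
The state is a dict: "clock": time; "joint_positions": joint angles; "joint_vel": joint speeds; "joint_torque": joint torques, N m; "ee_pos": TCP position; "tool_rot": TCP orientation; "ft_force": force on the tool from outside, world axes, zero at the start; "ft_torque": the same for the moment, N m; "finger_gap": finger opening in m; "grip_force": force on a finger pad.
Only numpy, scipy, OpenCV 4.12 (cv2) and the standard library are available. Lean on these libraries where they do the work, as an engineer would, in place of code of your own. Each camera call takes 0.05 s, during which the arm holds its last target. There are 200 camera calls.

## Working session

There is one attempt and no reset: what is moved stays moved. The work goes in short steps, Python scripts to look and compute and a tool call to move; the robot and the scene stay as the last step left them, time stands still between calls to the robot, and variables do not carry over. Pictures are saved under pics/ and viewed, at most 10 in all, crops included, and the job is handed in when it is done.

Besides the shell and the picture viewer there is one more tool, called after "Request:" in YAML: its name, and indented under it one key for each argument. move_arm: Moves the arm, as the interface text tells. Its arguments: {"type":"object","properties":{"moves":{"type":"string"},"grip_force":{"type":"number"}},"required":["moves"]}

```bash
mkdir -p pics; ls; cat > h.py <<'E'
import numpy as np, cv2
from scipy.spatial.transform import Rotation as R
from bench import telemetry, cams, ctrl
def toolT():
    o=telemetry.get_obs(); T=np.eye(4); T[:3,:3]=R.from_euler('xyz',o['tool_rot']).as_matrix(); T[:3,3]=o['ee_pos']; return T
def cam(name,T=None):
    m=cams.camera_model(name)
    if name=='wrist': C=np.linalg.inv((toolT() if T is None else T)@np.array(m['hand_eye']))
    else: C=np.array(m['camera_from_world'])
    K=np.array([[m['fx'],0,m['cx']],[0,m['fy'],m['cy']],[0,0,1]]); return K,C
def proj(kc,p):
    K,C=kc; q=K@(C[:3,:3]@np.asarray(p)+C[:3,3]); return q[:2]/q[2]
def ray(kc,uv):
    K,C=kc; d=C[:3,:3].T@np.linalg.solve(K,[uv[0],uv[1],1]); return -C[:3,:3].T@C[:3,3], d/np.linalg.norm(d)
def atz(kc,uv,z):
    o,d=ray(kc,uv); return o+d*(z-o[2])/d[2]
def tri(obs):
    A=np.zeros((3,3));b=np.zeros(3);rs=[ray(*x) for x in obs]
    for o,d in rs:
        P=np.eye(3)-np.outer(d,d);A+=P;b+=P@o
    x=np.linalg.solve(A,b); return x,[np.linalg.norm((np.eye(3)-np.outer(d,d))@(x-o)) for o,d in rs]
def snap(name,fn,s=1.5):
    im=cams.read_camera(name); cv2.imwrite('pics/'+fn,cv2.cvtColor(im,cv2.COLOR_RGB2BGR)); return im
E
python3 - <<'E'
from h import *
a=snap('side','a.png');b=snap('top','b.png')
for c in ('side','top'):
    for q in ('pin','bore','notch','handle','next_bore','station','mug','blank_mug','green_pot','pink_pot','brush_jar'):
        r=cams.landmark_of(c,q); print(c,q,[(np.round(x['uv'],1).tolist(),round(x['p'],2)) for x in r[:3]])
cv2.imwrite('pics/ab.png',cv2.resize(cv2.cvtColor(np.vstack([a,b]),cv2.COLOR_RGB2BGR),None,fx=.78,fy=.78))
E
```

```text
pics
side pin [([293.9, 284.1], 0.8), ([322.3, 240.9], 0.63), ([232.0, 267.0], 0.59)]
side bore [([270.9, 218.7], 0.59)]
side notch [([278.6, 234.2], 0.73), ([264.9, 212.8], 0.66)]
side handle [([282.2, 158.1], 0.72)]
side next_bore [([235.3, 212.5], 0.68)]
side station [([268.4, 210.4], 0.91), ([282.4, 161.4], 0.49)]
side mug [([261.8, 192.0], 0.6)]
side blank_mug [([198.5, 139.2], 0.74), ([259.1, 359.6], 0.48)]
side green_pot [([262.1, 359.6], 0.88)]
side pink_pot [([254.1, 127.5], 0.61)]
side brush_jar [([350.0, 358.3], 0.64)]
top pin [([339.8, 207.1], 0.67), ([308.7, 174.5], 0.61), ([281.6, 199.6], 0.58)]
top bore [([284.5, 205.8], 0.68), ([391.3, 188.0], 0.4)]
top notch [([298.8, 206.0], 0.97), ([281.5, 201.3], 0.39)]
top handle [([216.9, 173.0], 0.83), ([278.9, 197.1], 0.44)]
top next_bore [([252.0, 234.9], 0.75)]
top station [([242.9, 199.1], 0.9)]
top mug [([245.4, 194.1], 0.8)]
top blank_mug [([115.0, 239.3], 0.67)]
top green_pot [([370.3, 248.1], 0.64)]
top pink_pot [([117.4, 174.3], 0.96), ([214.9, 171.7], 0.45)]
top brush_jar [([390.9, 191.7], 0.96)]
```

```bash
python3 -c "
from h import *
for n in('side','top'):
  K,C=cam(n);print(n,K[0],-C[:3,:3].T@C[:3,3],C[2,:3])
print(cams.camera_model('wrist'),toolT())"
```

```text
side [396.73405544   0.         264.29056518] [ 0.31251946 -0.66709983  0.7532437 ] [ 0.25087442  0.67808772 -0.6908394 ]
top [484.54125226   0.         257.4112486 ] [ 0.38428186 -0.0334982   1.39169491] [ 1.39532743e-01 -1.15671837e-04 -9.90217451e-01]
{'fx': 273.4458850652249, 'fy': 273.4458850652249, 'cx': 258.14357148781306, 'cy': 195.70407254046228, 'hand_eye': array([[ 5.98865210e-04, -9.62443380e-01, -2.71481827e-01,
         7.55727184e-02],
       [ 9.99999745e-01,  6.82045386e-04, -2.12040009e-04,
        -2.71910820e-04],
       [ 3.89239431e-04, -2.71481631e-01,  9.62443543e-01,
        -1.94817063e-01],
       [ 0.00000000e+00,  0.00000000e+00,  0.00000000e+00,
         1.00000000e+00]])} [[-9.04418798e-01  4.26645799e-01 -2.44284942e-05  2.77339941e-01]
 [ 4.26645799e-01  9.04418798e-01  2.69075172e-05  5.87859635e-01]
 [ 3.35735685e-05  1.39133499e-05 -9.99999999e-01  1.89156394e-01]
 [ 0.00000000e+00  0.00000000e+00  0.00000000e+00  1.00000000e+00]]
```

View pics/b.png

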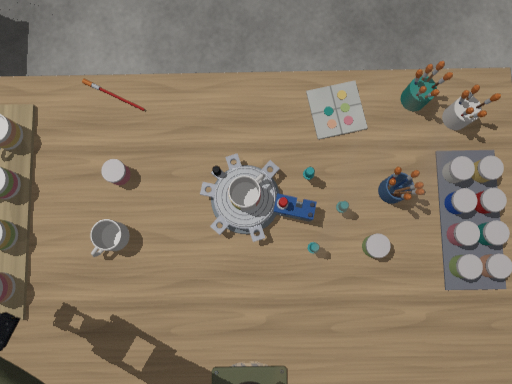

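View pics/a.png

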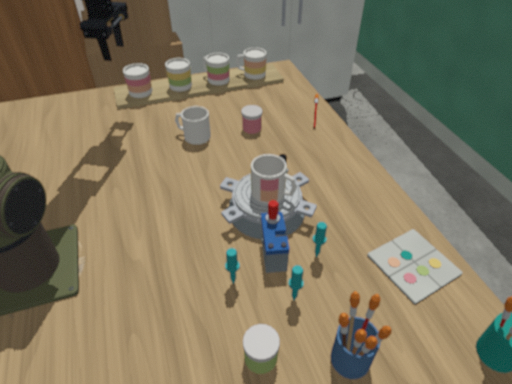

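The top view shows the wheel at about (245,198), the red pin at (283,203) on the blue bracket, the black handle at (217,172), and turquoise look-alikes at (309,173), (344,206) and (314,247). The side view agrees, with the red grip at (272,210). Next I measure positions from the two views.

```bash
python3 - <<'E'
from h import *
S,T=cam('side'),cam('top')
a=cv2.imread('pics/a.png');b=cv2.imread('pics/b.png')
def red(im,box):
    h=cv2.cvtColor(im,cv2.COLOR_BGR2HSV);m=((h[...,0]<6)|(h[...,0]>174))&(h[...,1]>170)&(h[...,2]>70)
    k=np.zeros_like(m);k[box[1]:box[3],box[0]:box[2]]=1;v,u=np.nonzero(m&k);return np.array([u.mean(),v.mean()]),(u.min(),u.max(),v.min(),v.max()),len(u)
ra=red(a,(255,190,295,240));rb=red(b,(265,185,300,220));print(ra,rb)
x,e=tri([(S,ra[0]),(T,rb[0])]);print('red grip',x.round(4),np.round(e,4))
for n,s,t in [('handle',(282.2,158.1),(216.9,173)),('bore',(270.9,218.7),(284.5,205.8)),('notch',(278.6,234.2),(298.8,206)),('next',(235.3,212.5),(252,234.9)),('station',(268.4,210.4),(242.9,199.1)),('mug',(261.8,192),(245.4,194.1)),('green',(262.1,359.6),(370.3,248.1)),('jar',(350,358.3),(390.9,191.7)),('pink',(254.1,127.5),(117.4,174.3)),('blank',(198.5,139.2),(115,239.3))]:
    x,e=tri([(S,s),(T,t)]);print(n,x.round(4),np.round(e,4))
print('st0',atz(T,(242.9,199.1),0),'notch',atz(T,(298.8,206),.082),'bore',atz(T,(284.5,205.8),.082),'handle92',atz(T,(216.9,173),.092),'next',atz(T,(252,234.9),.056))
for uv in [(309,173),(344,206),(314,247)]: print('turq',atz(T,uv,.1))
E
```

```text
(array([272.56692913, 208.87401575]), (np.int64(269), np.int64(277), np.int64(201), np.int64(218)), 127) (array([282.5862069 , 202.01724138]), (np.int64(279), np.int64(286), np.int64(198), np.int64(206)), 58)
red grip [ 0.5432 -0.1001  0.1143] [0.0004 0.0004]
handle [0.6308 0.0739 0.1027] [0.0035 0.0035]
bore [ 0.5367 -0.1064  0.0907] [0.0005 0.0005]
notch [ 0.5384 -0.1464  0.0806] [0.0024 0.0024]
next [ 0.4698 -0.0181  0.0433] [0.008 0.008]
station [ 0.5723  0.0083 -0.0092] [0.0027 0.0027]
mug [0.5634 0.0014 0.0701] [0.0097 0.0097]
green [ 0.4253 -0.3573 -0.0145] [0.0042 0.0042]
jar [ 0.5824 -0.4192  0.0087] [0.0014 0.0014]
pink [ 0.6529  0.3742 -0.0035] [0.0041 0.0041]
blank [ 0.4648  0.3793 -0.0113] [0.0053 0.0053]
st0 [0.56848376 0.00860111 0.        ] notch [ 0.53591887 -0.14566404  0.082     ] bore [ 0.53717661 -0.10679081  0.082     ] handle92 [0.62937537 0.07571361 0.092     ] next [ 0.46125928 -0.01676102  0.056     ]
turq [ 0.62326858 -0.17442899  0.1       ]
turq [ 0.53162147 -0.26531361  0.1       ]
turq [ 0.42372829 -0.18113436  0.1       ]
```

Request:
move_arm:
  moves: "-2.7 -2.64 -0.3 0 1;-2.7 -2.64 -0.3 0 1;-2.7 -2.64 -0.3 0 1;-2.7 -2.64 -0.3 0 1;-2.7 -2.64 -0.3 0 1"

```text
clock: 1.62
ee_pos: [0.3433, 0.4093, 0.2043]
tool_rot: [3.141, 0.0, 2.701]
ft_force: [-0.0, 0.7, 0.1]
finger_gap: 0.0948
grip_force: 0.0
```

Request:
move_arm:
  moves: "-2.7 -2.64 -0.3 0 1;-2.7 -2.64 -0.3 0 1;-2.7 -2.64 -0.3 0 1;-2.7 -2.64 -0.3 0 1;-2.7 -2.64 -0.3 0 1"

```text
clock: 2.03
ee_pos: [0.4091, 0.2322, 0.2196]
tool_rot: [3.141, 0.001, 2.701]
ft_force: [1.0, -0.1, -0.4]
finger_gap: 0.0949
grip_force: 0.0
```

Request:
move_arm:
  moves: "-2.7 -2.64 -0.3 0 1;-2.7 -2.64 -0.3 0 1;-2.7 -2.64 -0.3 0 1;-2.7 -2.64 -0.3 0 1;-2.7 -2.64 -0.3 0 1"

```text
clock: 2.45
ee_pos: [0.475, 0.055, 0.2347]
tool_rot: [3.141, 0.001, 2.701]
ft_force: [0.5, 0.3, -0.6]
finger_gap: 0.0948
grip_force: 0.0
```

Request:
move_arm:
  moves: "-2.7 -2.64 -0.3 0 0.6;-2.7 -2.64 -0.3 0 0.6;-2.7 -2.64 -0.3 0 0.6;-2.7 -2.64 -0.3 0 0.6;-2.7 -2.64 -0.3 0 0.6"

```text
clock: 2.87
ee_pos: [0.5408, -0.1221, 0.2495]
tool_rot: [3.141, 0.001, 2.7]
ft_force: [0.2, 1.0, 0.7]
finger_gap: 0.0671
grip_force: 0.0
```

Request:
move_arm:
  moves: "0 0 0 1.1 0.6;0 0 0 1.1 0.6;0 0 0 1.1 0.6;0 0 0 1.1 0.6;0 0 0 1.1 0.6"

```text
clock: 3.28
ee_pos: [0.5405, -0.1203, 0.2492]
tool_rot: [3.142, 0.0, 2.119]
ft_force: [-0.4, -0.1, 0.8]
finger_gap: 0.0574
grip_force: 0.0
```

Request:
move_arm:
  moves: "0 0 0 1.1 0.6;0 0 0 1.1 0.6;0 0 0 1.1 0.6;0 0 0 1.1 0.6;0 0 0 1.1 0.6"

```text
clock: 3.7
ee_pos: [0.5404, -0.1201, 0.2492]
tool_rot: [3.141, 0.0, 1.543]
ft_force: [-0.1, 0.4, -0.4]
finger_gap: 0.0571
grip_force: 0.0
```

Request:
move_arm:
  moves: "0 0 0 1 0.6;0 0 0 1 0.6;0 0 0 0 0.6;0 0 0 0 0.6"

```text
clock: 4.03
ee_pos: [0.5404, -0.1201, 0.2492]
tool_rot: [3.141, 0.0, 1.342]
ft_force: [0.7, 0.3, -0.2]
finger_gap: 0.0569
grip_force: 0.0
```

```bash
python3 - <<'E'
from h import *
W=cam('wrist'); w=snap('wrist','c.png')
for q in ('pin','bore','notch','station','handle','mug','next_bore'):
    r=cams.landmark_of('wrist',q); print(q,[(np.round(x['uv'],1).tolist(),round(x['p'],2),atz(W,x['uv'],dict(pin=.082,bore=.082,notch=.082,station=0,handle=.092,mug=.066,next_bore=.056)[q]).round(4).tolist()) for x in r[:3]])
# predicted overlay
c=np.array([.566,.005]);
E
```

```text
pin [([262.2, 160.3], 0.79, [0.5517, -0.0994, 0.082]), ([236.9, 259.0], 0.56, [0.4831, -0.233, 0.082])]
bore [([257.1, 160.7], 0.7, [0.545, -0.0984, 0.082])]
notch [([267.1, 192.5], 0.7, [0.5484, -0.1441, 0.082])]
station [([191.5, 121.2], 0.6, [0.456, -0.0266, 0.0])]
handle [([228.2, 301.5], 0.26, [0.455, -0.2936, 0.092])]
mug [([257.7, 79.3], 0.83, [0.569, 0.0011, 0.066])]
next_bore [([189.5, 118.7], 0.75, [0.4672, -0.0253, 0.056])]
```

View pics/c.png

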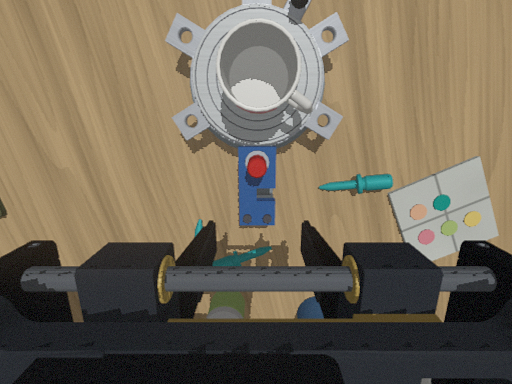

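The wrist view shows the red pin top at (257,165), the bracket running straight down the image with the notch opening to the right at (265,193), and a lug at (190,120). Next I fit the pin and bracket by silhouette.

```bash
cat >> h.py <<'E'
def redmask(im):
    h=cv2.cvtColor(im,cv2.COLOR_BGR2HSV);m=(((h[...,0]<8)|(h[...,0]>172))&(h[...,1]>150)&(h[...,2]>60)).astype(np.uint8)
    return m
def bluemask(im):
    h=cv2.cvtColor(im,cv2.COLOR_BGR2HSV);return ((h[...,0]>104)&(h[...,0]<125)&(h[...,1]>120)&(h[...,2]>50)).astype(np.uint8)
def near(m,uv,r):
    k=np.zeros_like(m);cv2.circle(k,tuple(int(v) for v in uv),r,1,-1);return m&k
def hull(kc,c,r,z0,z1,up=4):
    t=np.linspace(0,2*np.pi,40);P=[proj(kc,[c[0]+r*np.cos(a),c[1]+r*np.sin(a),z]) for a in t for z in (z0,z1)]
    return cv2.convexHull(np.float32(P))
def cylfit(views,x0,r,dz0,dz1):
    "views: (kc,mask); fits bottom origin x,y,z by silhouette IoU"
    from scipy.optimize import minimize
    def cost(x):
        s=0
        for kc,m in views:
            h=hull(kc,x,r,x[2]+dz0,x[2]+dz1);im=np.zeros(m.shape,np.uint8)
            cv2.fillPoly(im,[np.int32(np.round((h)*256))],255,cv2.LINE_AA,8); f=im/255.
            s+=np.abs(f-m).sum()/m.sum()
        return s
    res=minimize(cost,x0,method='Nelder-Mead',options=dict(initial_simplex=np.array(x0)+np.vstack([np.zeros(3),.006*np.eye(3)]),xatol=1e-4))
    return res.x,res.fun
E
python3 - <<'E'
from h import *
ims=[cv2.imread('pics/%s.png'%n) for n in 'abc'];K=[cam('side'),cam('top'),cam('wrist')]
uv=[(272,209),(282,202),(257,166)]
V=[(k,near(redmask(i),u,22)) for k,i,u in zip(K,ims,uv)]
print([v[1].sum() for v in V])
for vs in (V,V[:2],V[1:],[V[0],V[2]]): 
    x,f=cylfit(vs,[.543,-.1,.082],.012,.006,.051);print('pin',x.round(4),round(f,2))
W=K[2];m=near(bluemask(ims[2]),(257,187),60);n,l,s,c=cv2.connectedComponentsWithStats(m);m=(l==1+s[1:,4].argmax());v,u=np.nonzero(m)
print(u.min(),u.max(),v.min(),v.max())
P=np.float32([atz(W,(a,b),.082)[:2] for a,b in zip(u,v)]);print(cv2.minAreaRect(P))
E
```

```text
[np.uint64(143), np.uint64(60), np.uint64(329)]
pin [ 0.5445 -0.0986  0.0777] 1.84
pin [ 0.5439 -0.0982  0.0844] 1.49
pin [ 0.5438 -0.0988  0.0812] 1.13
pin [ 0.545  -0.0999  0.079 ] 1.14
238 275 146 224
((0.5362076163291931, -0.1326148509979248), (0.10928034782409668, 0.048619434237480164), 76.69279479980469)
```

Pin and bracket agree with the given sizes: bore at (0.544,-0.0986), notch at (0.5417,-0.1441), station at (0.5685,0.0037), yaw -103.3°. I'm approaching the pin now.

Request:
move_arm:
  moves: "2.2 -0.1 0 0 0.6;0 0 3 0 0.6;0 0 3 0 0.6;0 0 3 0 0.6;0 0 0 0 0.6"

```text
clock: 4.85
ee_pos: [0.5402, -0.0971, 0.152]
tool_rot: [-3.13, -0.0, 1.34]
ft_force: [-0.0, 0.6, -1.4]
finger_gap: 0.0571
grip_force: 0.0
```

```bash
python3 - <<'E'
from h import *
W=cam('wrist'); print(toolT()[:3,3]);w=snap('wrist','d.png');i=cv2.imread('pics/d.png')
p=proj(W,[.5443,-.0986,.12]);m=near(redmask(i),p,45);v,u=np.nonzero(m);print(p,u.mean(),v.mean(),u.min(),u.max(),v.min(),v.max())
c=cams.landmark_of('wrist','handle');print(c[:2])
cv2.circle(i,tuple(int(a) for a in p),2,(0,255,0),-1);cv2.imwrite('pics/d.png',i)
E
```

```text
[ 0.54019923 -0.09712175  0.15197758]
[262.56040971 209.45832625] 262.491344873502 209.19174434087884 250 276 192 226
[]
```

View pics/d.png

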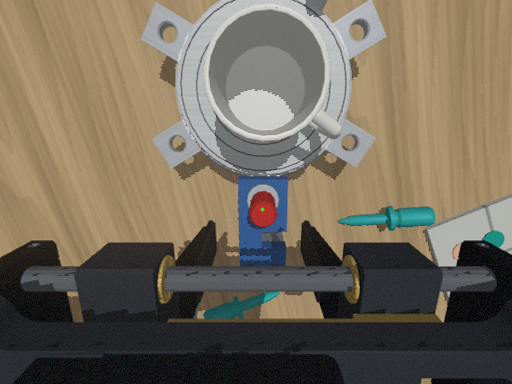

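The pin top sits at (262,209), exactly where predicted, and the fingers straddle it. I'm checking whether the arm has settled.

```bash
python3 -c "
from h import *
o=telemetry.get_obs();print(o['clock'],o['ee_pos'],o['tool_rot'],o['joint_positions'],o['joint_vel'])
T=toolT();print((T[:3,:3].T@(np.array([.5443,-.0986,.098])-T[:3,3])*100).round(2))"
```

```text
4.95 [ 0.54381804 -0.09823238  0.15844296] [-3.13903089e+00 -1.03856028e-04  1.33963718e+00] [-2.75846854e-01 -6.81704781e-02  1.89870938e+00 -1.10528411e-05
  1.31361761e+00 -4.46850154e-02] [-0.00136405 -0.02919654 -0.06186343  0.00057628 -0.00274126  0.00217988]
[-0.03  0.07  6.04]
```

Request:
move_arm:
  moves: "0 0 1.5 0 0.6;0 0 1.5 0 0.6;0 0 1.5 0 0.6;0 0 1.5 0 0.6;0 0 0 0 0.6"

```text
clock: 5.37
ee_pos: [0.5443, -0.0985, 0.099]
tool_rot: [-3.141, -0.0, 1.339]
ft_force: [-0.6, -0.2, -0.2]
finger_gap: 0.0566
grip_force: 0.0
```

Request:
move_arm:
  moves: "0 0 0 0 0.2;0 0 0 0 0.2;0 0 0 0 0;0 0 0 0 0;0 0 0 0 0"
  grip_force: 25

```text
clock: 5.78
ee_pos: [0.5452, -0.0986, 0.1003]
tool_rot: [3.14, 0.0, 1.339]
ft_force: [-0.4, 0.8, -0.5]
finger_gap: 0.029
grip_force: 0.0
```

Request:
move_arm:
  moves: "0 0 0 0 0;0 0 0 0 0;0 0 0 0 0;0 0 0 0 0;0 0 0 0 0"

```text
clock: 6.2
ee_pos: [0.5448, -0.0985, 0.0998]
tool_rot: [3.141, 0.0, 1.339]
ft_force: [-1.9, 0.3, 4.0]
finger_gap: 0.0222
grip_force: 25.0
```

Request:
move_arm:
  moves: "0 0 -0.7 0 0;0 0 -1.5 0 0;0 0 -1.7 0 0;0 0 -1.7 0 0;0 0 -1.4 0 0"

```text
clock: 6.62
ee_pos: [0.5444, -0.0984, 0.1699]
tool_rot: [-3.141, -0.0, 1.339]
ft_force: [-0.8, 0.5, -0.8]
finger_gap: 0.0227
grip_force: 25.0
```

Request:
move_arm:
  moves: "0 0 0 0 0;0 0 0 0 0;0 0 0 0 0"

```text
clock: 6.87
ee_pos: [0.5438, -0.0982, 0.1679]
tool_rot: [-3.14, -0.0, 1.339]
ft_force: [-0.9, -0.6, -1.0]
finger_gap: 0.0223
grip_force: 25.0
```

```bash
python3 - <<'E'
from h import *
T=toolT();print(T[:3,3]);
a=snap('side','e.png');S=cam('side');b=snap('wrist','f.png');W=cam('wrist')
A=cv2.resize(cv2.imread('pics/e.png')[150:300,200:350],None,fx=2.56,fy=2.56);B=cv2.imread('pics/f.png')
cv2.imwrite('pics/ef.png',np.hstack([A,cv2.resize(B[:384,100:412],None,fx=1,fy=1)]))
E
```

```text
[ 0.54381864 -0.0982442   0.16790867]
```

View pics/ef.png

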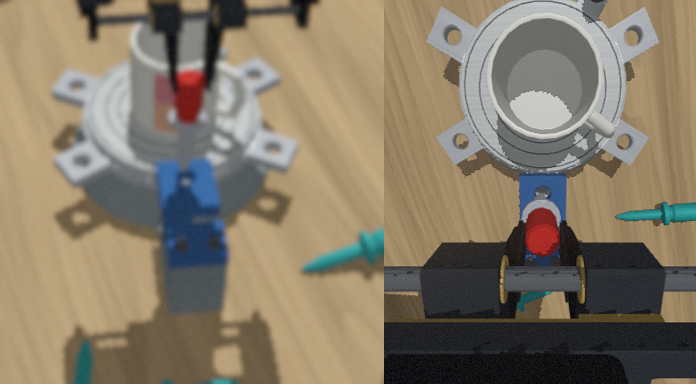

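The pin is out of its bore and upright in the fingers (red at (540,235) in the right half), with the tip about 8 mm clear of the plate. I'm moving it to the notch.

Request:
move_arm:
  moves: "-0.8 0.1 -0.2 0 0;-1.3 0.25 0 0 0;-1.4 0.25 0 0 0;-1 0.25 0 0 0;0 0 0 0 0"

```text
clock: 7.38
ee_pos: [0.5423, -0.1469, 0.1711]
tool_rot: [3.142, 0.001, 1.337]
ft_force: [-0.6, 0.1, -1.2]
finger_gap: 0.0224
grip_force: 25.0
```

Request:
move_arm:
  moves: "0 0 0 0 0;0 0 0 0 0;0 0 0 0 0"

```text
clock: 7.63
ee_pos: [0.5424, -0.144, 0.1711]
tool_rot: [-3.141, -0.0, 1.34]
ft_force: [0.8, 0.2, -1.7]
finger_gap: 0.0225
grip_force: 25.0
```

```bash
python3 - <<'E'
from h import *
T=toolT();print(T[:3,3],telemetry.get_obs()['tool_rot']);s=(T[:3,:3].T@(T[:3,3]-[.5685,.0037,0]));print('station frame x,y',-s[0],s[1])
E
```

```text
[ 0.54243548 -0.14399986  0.1710932 ] [-3.14141367e+00 -2.18658165e-04  1.33950109e+00]
station frame x,y 0.14970423172104566 0.008457433839029692
```

Request:
move_arm:
  moves: "0 0 1 0 0;0 0 1 0 0;0 0 1.5 0 0;0 0 1.5 0 0;0 0 1 0 0"

```text
clock: 8.05
ee_pos: [0.5412, -0.1433, 0.1082]
tool_rot: [-3.138, -0.0, 1.34]
ft_force: [0.2, 1.1, -1.6]
finger_gap: 0.0223
grip_force: 25.0
```

Request:
move_arm:
  moves: "0 0 0.5 0 0;0 0 0.3 0 0;0 0 0.2 0 0;0 0 0 0 0;0 0 0 0 0"

```text
clock: 8.47
ee_pos: [0.5429, -0.1443, 0.1019]
tool_rot: [3.14, 0.0, 1.339]
ft_force: [1.1, -0.4, -1.5]
finger_gap: 0.0225
grip_force: 25.0
```

Request:
move_arm:
  moves: "0 0 0.1 0 0;0 0 0.1 0 0;0 0 0.05 0 0;0 0 0 0 0;0 0 0 0 0"

```text
clock: 8.88
ee_pos: [0.543, -0.1444, 0.0997]
tool_rot: [3.14, 0.0, 1.339]
ft_force: [-1.2, -0.6, 3.9]
finger_gap: 0.0225
grip_force: 25.0
```

Request:
move_arm:
  moves: "0 0 0 0 0.3;0 0 0 0 0.3;0 0 0 0 0.45;0 0 0 0 0.45;0 0 0 0 0.45"

```text
clock: 9.3
ee_pos: [0.5423, -0.1441, 0.0983]
tool_rot: [-3.141, -0.0, 1.339]
ft_force: [-0.5, 0.0, -0.3]
finger_gap: 0.041
grip_force: 0.0
```

Request:
move_arm:
  moves: "0 0 -1 0 0.45;0 0 -2 0 0.45;0 0 -2.5 0 0.45;0 0 -3 0 0.45;0 0 -3 0 0.45"

```text
clock: 9.72
ee_pos: [0.5421, -0.144, 0.2151]
tool_rot: [-3.141, -0.0, 1.339]
ft_force: [0.9, -0.6, -0.6]
finger_gap: 0.0429
grip_force: 0.0
```

Request:
move_arm:
  moves: "0 0 -3 0 0.45;0 0 0 0 0.45;0 0 0 0 0.45;0 0 0 0 0.45"

```text
clock: 10.05
ee_pos: [0.5423, -0.1441, 0.2436]
tool_rot: [-3.141, 0.0, 1.339]
ft_force: [-0.6, 0.0, -0.6]
finger_gap: 0.0423
grip_force: 0.0
```

```bash
python3 - <<'E'
from h import *
import time
T=toolT();print(T[:3,3])
a=snap('side','g.png');W=cam('wrist');b=snap('wrist','g2.png');c=snap('top','g3.png')
ims=[cv2.imread('pics/%s.png'%n) for n in ('g','g2','g3')];K=[cam('side'),W,cam('top')]
x0=[.5418,-.1441,.082];V=[]
for k,i in zip(K,ims):
    p=proj(k,[.5418,-.1441,.11]);m=near(redmask(i),p,25);v,u=np.nonzero(m);print(p.round(1),len(u),u.mean() if len(u) else 0,v.mean() if len(u) else 0)
    if len(u)>20:V.append((k,m))
print(cylfit(V,x0,.012,.006,.051))
A=cv2.resize(ims[0][150:300,200:350],None,fx=2.56,fy=2.56)
cv2.imwrite('pics/gg.png',np.hstack([A,ims[1][:,100:412]]))
r=cams.landmark_of('wrist','handle');print(r[:2])
E
```

```text
[ 0.54227383 -0.14413226  0.24359657]
[279.2 224.4] 154 279.27272727272725 223.77272727272728
[257.7 183. ] 364 258.239010989011 185.32142857142858
[299.  202.6] 0 0 0
(array([ 0.54217333, -0.14545544,  0.07576469]), np.float64(1.0639301874595992))
[]
```

View pics/gg.png

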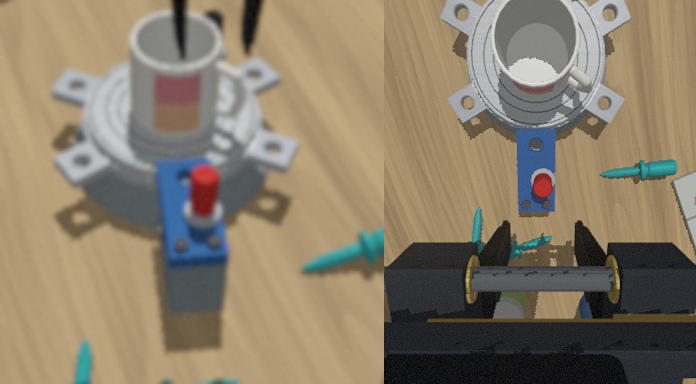

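The pin stands parked in the notch, upright with its collar on the plate (red at (542,186) in the right half). Next I go to the handle at about (0.639,0.079), passing above the mug.

Request:
move_arm:
  moves: "3 0.54 0 0 0.5;3 0.54 0 0 0.5;3 0.54 0 0 0.5;3 0.54 0 0 0.5;3 0.54 0 0 0.5"

```text
clock: 10.67
ee_pos: [0.603, -0.003, 0.2424]
tool_rot: [-3.14, 0.0, 1.339]
ft_force: [0.5, -1.3, -0.1]
finger_gap: 0.0476
grip_force: 0.0
```

Request:
move_arm:
  moves: "3 0.54 0 0 0.5;3 0.54 0 0 0.5;2.9 0.54 0 0 0.5;0 0 0 1 0.5;0 0 0 1 0.5"

```text
clock: 11.08
ee_pos: [0.6391, 0.0804, 0.2418]
tool_rot: [-3.139, 0.001, 1.128]
ft_force: [0.2, 0.2, 0.7]
finger_gap: 0.0476
grip_force: 0.0
```

Request:
move_arm:
  moves: "0 0 0 1 0.5;0 0 0 1 0.5;0 0 0 1 0.5;0 0 0 0 0.5;0 0 0 0 0.5"

```text
clock: 11.5
ee_pos: [0.6389, 0.0786, 0.2426]
tool_rot: [-3.14, 0.001, 0.819]
ft_force: [0.8, -0.4, 0.3]
finger_gap: 0.0475
grip_force: 0.0
```

```bash
python3 - <<'E'
from h import *
T=toolT();print(T[:3,3],telemetry.get_obs()['tool_rot']);W=cam('wrist');snap('wrist','i.png')
i=cv2.imread('pics/i.png')
r=cams.landmark_of('wrist','handle');print(r[:2])
if r: print(atz(W,r[0]['uv'],.092))
r=cams.masks_of('wrist','handle');
for x in r[:2]:
    v,u=np.nonzero(x['pixels']);print(x['p'],x['uv'],len(u),u.min(),u.max(),v.min(),v.max())
    h=hull(W,[.6391,.0787],.011,.064,.108);cv2.polylines(i,[np.int32(h)],True,(0,255,0),1)
cv2.imwrite('pics/i2.png',i)
E
```

```text
[0.63892851 0.07856071 0.24255141] [-3.14034974e+00  1.22925567e-03  8.18559291e-01]
[{'uv': [256.7, 182.2], 'p': 0.66}]
[0.63621114 0.07704222 0.092     ]
0.98 [256.0, 207.7] 6314 176 340 164 306
0.39 [258.2, 252.0] 3416 226 295 218 306
```

View pics/i2.png

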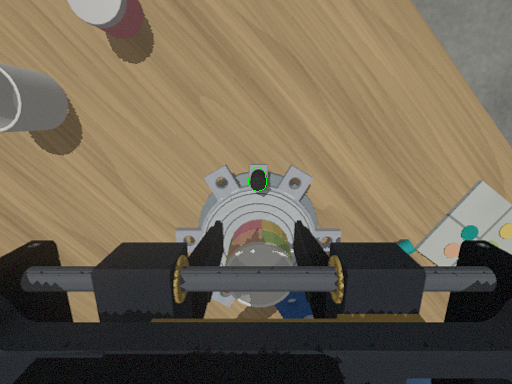

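The predicted outline falls right on the handle at (258,180). I'm descending to grip it.

Request:
move_arm:
  moves: "0 0 3 0 0.5;0 0 3 0 0.5;0 0 3 0 0.5;0 0 3 0 0.5;0 0 2 0 0.5"

```text
clock: 12.07
ee_pos: [0.6375, 0.0784, 0.1]
tool_rot: [-3.139, 0.003, 0.817]
ft_force: [-0.3, 0.6, -0.3]
finger_gap: 0.0474
grip_force: 0.0
```

Request:
move_arm:
  moves: "0 0 1.5 0 0.5;0 0 1 0 0.5;0 0 0 0 0.5;0 0 0 0 0.2;0 0 0 0 0.2"

```text
clock: 12.48
ee_pos: [0.6408, 0.0786, 0.0807]
tool_rot: [3.139, -0.002, 0.816]
ft_force: [0.4, -0.1, 0.9]
finger_gap: 0.0392
grip_force: 0.0
```

Request:
move_arm:
  moves: "0 0 0 0 0.15;0 0 0 0 0.1;0 0 0 0 0;0 0 0 0 0;0 0 0 0 0"
  grip_force: 20

```text
clock: 12.9
ee_pos: [0.64, 0.0787, 0.0798]
tool_rot: [3.141, -0.001, 0.816]
ft_force: [-0.3, 0.7, 3.5]
finger_gap: 0.0173
grip_force: 19.4
```

Request:
move_arm:
  moves: "0 0 0 0 0;0 0 0 0 0;0 0 0 0 0"

```text
clock: 13.15
ee_pos: [0.64, 0.0787, 0.0798]
tool_rot: [3.141, -0.001, 0.816]
ft_force: [-0.1, 0.9, 5.6]
finger_gap: 0.0177
grip_force: 19.7
```

```bash
python3 - <<'E'
from h import *
o=telemetry.get_obs();T=toolT();print(T[:3,3],o['tool_rot'],o['finger_gap'],o['joint_positions'])
c=np.array([.5685,.0037]);d=T[:2,3]-c;print(np.hypot(*d),np.degrees(np.arctan2(d[1],d[0])))
E
```

```text
[0.6400418  0.07870282 0.07976071] [ 3.14058310e+00 -1.35834357e-03  8.15829439e-01] 0.017694224321702534 [3.90216221e-02 1.99435481e-01 1.75573622e+00 2.50688272e-04
 1.18474455e+00 7.93894998e-01]
0.10365159056141589 46.352930737909176
```

Request:
move_arm:
  moves: "-0.007 -0.27 0 -0.25 0;-0.014 -0.54 0 -0.5 0;-0.014 -0.54 0 -0.5 0;-0.014 -0.54 0 -0.5 0;-0.014 -0.54 0 -0.5 0"

```text
clock: 13.57
ee_pos: [0.6208, 0.0934, 0.0798]
tool_rot: [3.139, -0.002, 1.055]
ft_force: [0.9, 0.5, 4.3]
finger_gap: 0.0173
grip_force: 19.7
```

```bash
python3 - <<'E'
from h import *
o=telemetry.get_obs();T=toolT();print(T[:3,3],o['tool_rot'],o['finger_gap'],o['ft_force'])
c=np.array([.5685,.0037]);d=T[:2,3]-c;print(np.hypot(*d),np.degrees(np.arctan2(d[1],d[0])))
W=cam('wrist');snap('wrist','j.png')
E
```

```text
[0.62077543 0.09338731 0.07975448] [ 3.13934645e+00 -1.93162246e-03  1.05470353e+00] 0.01728154312135912 [0.87534723 0.54374796 4.26362628]
0.10381008317557483 59.76366712797996
```

View pics/j.png

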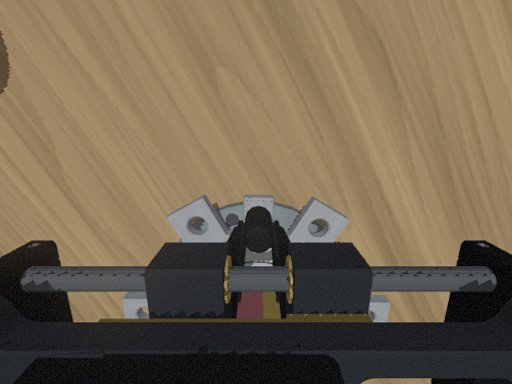

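The handle at (258,228) is centred between the fingers and the wheel is turning with it. I continue the arc.

Request:
move_arm:
  moves: "-0.015 -0.56 0 -0.52 0;-0.015 -0.56 0 -0.52 0;-0.015 -0.56 0 -0.52 0;-0.015 -0.56 0 -0.52 0;-0.015 -0.56 0 -0.52 0"

```text
clock: 14.03
ee_pos: [0.5948, 0.1044, 0.0797]
tool_rot: [3.139, -0.002, 1.327]
ft_force: [1.1, 2.7, 5.1]
finger_gap: 0.0175
grip_force: 19.7
```

Request:
move_arm:
  moves: "-0.015 -0.56 0 -0.52 0;-0.015 -0.56 0 -0.52 0;-0.015 -0.56 0 -0.52 0;-0.015 -0.56 0 -0.52 0;-0.015 -0.56 0 -0.52 0"

```text
clock: 14.45
ee_pos: [0.5667, 0.108, 0.0797]
tool_rot: [3.139, -0.003, 1.599]
ft_force: [0.3, 4.4, 6.8]
finger_gap: 0.0178
grip_force: 19.7
```

Request:
move_arm:
  moves: "-0.015 -0.56 0 -0.52 0;-0.015 -0.56 0 -0.52 0;-0.015 -0.56 0 -0.52 0;-0.01 -0.37 0 -0.35 0;0 0 0 0 0"

```text
clock: 14.87
ee_pos: [0.5454, 0.1057, 0.0797]
tool_rot: [3.141, -0.003, 1.798]
ft_force: [-2.6, 5.3, 6.5]
finger_gap: 0.0173
grip_force: 20.0
```

Request:
move_arm:
  moves: "0 0 0 0 0;0 0 0 0 0;0 0 0 0 0"

```text
clock: 15.12
ee_pos: [0.5458, 0.1058, 0.0797]
tool_rot: [3.141, -0.003, 1.797]
ft_force: [-2.4, 6.2, 6.9]
finger_gap: 0.0176
grip_force: 20.0
```

```bash
python3 - <<'E'
from h import *
o=telemetry.get_obs();T=toolT();print(T[:3,3],o['tool_rot'],o['finger_gap'],o['ft_force'])
c=np.array([.5685,.0037]);d=T[:2,3]-c;print(np.hypot(*d),np.degrees(np.arctan2(d[1],d[0])))
E
```

```text
[0.54576934 0.10576058 0.07971347] [ 3.14067958 -0.00335613  1.79654675] 0.0176378044500856 [-2.37753623  6.23358524  6.94136445]
0.10456120049045296 102.55583605707588
```

Request:
move_arm:
  moves: "0 -0.35 0 -0.32 0;0 -0.36 0 -0.33 0;0 0 0 0 0;0 0 0 0 0;0 0 0 0 0"

```text
clock: 15.53
ee_pos: [0.5388, 0.104, 0.0797]
tool_rot: [3.141, -0.003, 1.865]
ft_force: [-2.8, 5.6, 8.6]
finger_gap: 0.0177
grip_force: 20.1
```

```bash
python3 - <<'E'
from h import *
o=telemetry.get_obs();T=toolT();print(T[:3,3],o['tool_rot'],o['finger_gap'],o['ft_force'])
c=np.array([.5685,.0037]);d=T[:2,3]-c;print(np.hypot(*d),np.degrees(np.arctan2(d[1],d[0])))
E
```

```text
[0.53877694 0.10404906 0.07968561] [ 3.14073523 -0.00339612  1.86458746] 0.017731799678830838 [-2.75576779  5.57641009  8.64353369]
0.10465846925597617 106.4991150594167
```

Request:
move_arm:
  moves: "0 0 0 0 0.25;0 0 0 0 0.35;0 0 0 0 0.45;0 0 0 0 0.45;0 0 0 0 0.45"

```text
clock: 15.95
ee_pos: [0.5384, 0.102, 0.0779]
tool_rot: [-3.14, -0.0, 1.864]
ft_force: [0.6, 0.9, -0.5]
finger_gap: 0.0413
grip_force: 0.0
```

Request:
move_arm:
  moves: "0 0 -1.5 0 0.45;0 0 -3 0 0.45;0 0 -4 0 0.45;0 0 -4 0 0.45;0 0 -4 0 0.45"

```text
clock: 16.37
ee_pos: [0.5383, 0.102, 0.2447]
tool_rot: [-3.14, -0.0, 1.864]
ft_force: [1.1, 0.1, -1.1]
finger_gap: 0.0426
grip_force: 0.0
```

Request:
move_arm:
  moves: "-2 0 0 0 0.45;-3 0 0 0 0.45;0 0 0 0 0.45;0 0 0 0 0.45;0 0 0 0 0.45"

```text
clock: 16.78
ee_pos: [0.553, 0.0544, 0.2428]
tool_rot: [-3.14, -0.001, 1.864]
ft_force: [-0.0, 1.4, -0.2]
finger_gap: 0.0431
grip_force: 0.0
```

```bash
python3 - <<'E'
from h import *
T=toolT();print(T[:3,3]);W=cam('wrist');snap('wrist','k.png');i=cv2.imread('pics/k.png')
r=cams.landmark_of('wrist','handle');print(r[:2])
c=np.array([.5685,.0037])
if r:
    p=atz(W,r[0]['uv'],.092);d=p[:2]-c;print(p,np.hypot(*d),np.degrees(np.arctan2(d[1],d[0])))
a=np.radians(106.7);h=c+.103*np.array([np.cos(a),np.sin(a)]);cv2.polylines(i,[np.int32(hull(W,h,.011,.064,.108))],True,(0,255,0),1)
for k in range(6):
    b=np.radians(-103.3+60*k);q=c+.105*np.array([np.cos(b),np.sin(b)]);cv2.polylines(i,[np.int32(hull(W,q,.0085,.056,.056))],True,(0,0,255),1)
cv2.imwrite('pics/k2.png',i)
E
```

```text
[0.55296609 0.05444416 0.24280569]
[{'uv': [261.0, 139.5], 'p': 0.75}]
[0.54198537 0.10409857 0.092     ] 0.10384074108939362 104.79369821575273
```

View pics/k2.png

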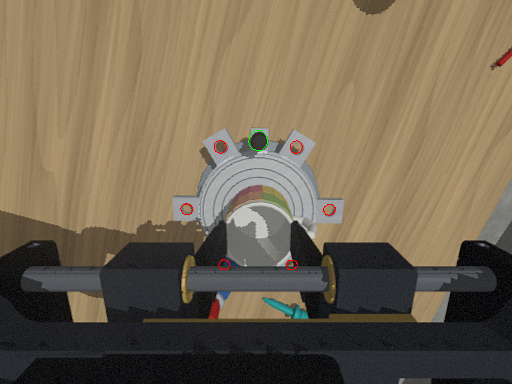

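Every predicted lug bore and the handle outline coincide with the picture, so the wheel is on station. I'm returning to the pin.

Request:
move_arm:
  moves: "0 0 0 1 0.5;0 0 0 1 0.5;0 0 0 1 0.5;0 0 0 1 0.5;0 0 0 1 0.5"

```text
clock: 17.3
ee_pos: [0.553, 0.0553, 0.2432]
tool_rot: [-3.141, 0.0, 1.337]
ft_force: [0.0, 0.4, -1.0]
finger_gap: 0.0478
grip_force: 0.0
```

Request:
move_arm:
  moves: "-3.26 0.59 0 0 0.5;-3.26 0.59 0 0 0.5;-3.26 0.59 0 0 0.5;-3.26 0.59 0 0 0.5;-3.26 0.59 0 0 0.5"

```text
clock: 17.72
ee_pos: [0.5446, -0.1115, 0.2433]
tool_rot: [-3.141, -0.0, 1.342]
ft_force: [1.5, -0.3, 0.0]
finger_gap: 0.0478
grip_force: 0.0
```

Request:
move_arm:
  moves: "-3.26 0.58 0 0 0.5;0 0 0 0 0.5;0 0 0 0 0.5;0 0 0 0 0.5;0 0 0 0 0.5"

```text
clock: 18.13
ee_pos: [0.5432, -0.1427, 0.2435]
tool_rot: [-3.141, -0.0, 1.342]
ft_force: [-1.1, 0.1, -0.2]
finger_gap: 0.0479
grip_force: 0.0
```

```bash
python3 - <<'E'
from h import *
T=toolT();print(T[:3,3],telemetry.get_obs()['tool_rot']);W=cam('wrist');snap('wrist','l.png');i=cv2.imread('pics/l.png')
P=[.5423,-.1442];p=proj(W,[*P,.115]);m=near(redmask(i),p,30);v,u=np.nonzero(m);k=np.zeros_like(m);cv2.fillPoly(k,[np.int32(hull(W,P,.012,.088,.133))],1);vv,uu=np.nonzero(k)
print(u.mean(),v.mean(),u.min(),u.max(),v.min(),v.max(),'pred',uu.mean(),vv.mean(),uu.min(),uu.max(),vv.min(),vv.max())
print('to go',(T[:3,:3].T@(np.array([*P,.098])-T[:3,3])*100).round(2))
b=bluemask(i);b=near(b,proj(W,[.536,-.1326,.082]),60);n,l,s,c=cv2.connectedComponentsWithStats(b);q=np.argwhere(l==1+s[1:,4].argmax());print(cv2.minAreaRect(np.float32([atz(W,(y[1],y[0]),.082)[:2] for y in q])))
E
```

```text
[ 0.54322711 -0.14274212  0.24348935] [-3.14125939e+00 -3.88413561e-04  1.34221990e+00]
257.1828254847645 186.27146814404432 248 266 175 198 pred 256.4618473895582 184.66265060240963 246 267 171 198
to go [-0.17 -0.05 14.55]
((0.5361562967300415, -0.13302165269851685), (0.10910224169492722, 0.048670265823602676), 76.06888580322266)
```

Request:
move_arm:
  moves: "-0.15 -0.05 2.5 0 0.5;0 0 3 0 0.5;0 0 3 0 0.5;0 0 2.5 0 0.5;0 0 1.5 0 0.5"

```text
clock: 18.6
ee_pos: [0.5406, -0.1434, 0.1151]
tool_rot: [-3.137, -0.001, 1.343]
ft_force: [0.2, 0.1, -0.7]
finger_gap: 0.0472
grip_force: 0.0
```

Request:
move_arm:
  moves: "0 0 1.5 0 0.5;0 0 0.5 0 0.5;0 0 0 0 0.5;0 0 0 0 0.25;0 0 0 0 0.2"

```text
clock: 19.02
ee_pos: [0.5434, -0.1454, 0.1002]
tool_rot: [3.139, 0.0, 1.341]
ft_force: [0.5, -0.4, 0.6]
finger_gap: 0.0387
grip_force: 0.0
```

Request:
move_arm:
  moves: "0 0 0 0 0.1;0 0 0 0 0;0 0 0 0 0;0 0 0 0 0;0 0 0 0 0"
  grip_force: 25

```text
clock: 19.43
ee_pos: [0.5429, -0.1457, 0.0997]
tool_rot: [3.14, 0.0, 1.34]
ft_force: [-0.1, 1.0, 4.6]
finger_gap: 0.0225
grip_force: 25.0
```

Request:
move_arm:
  moves: "0 0 0 0 0;0 0 0 0 0;0 0 0 0 0"

```text
clock: 19.68
ee_pos: [0.5429, -0.1457, 0.0997]
tool_rot: [3.14, 0.0, 1.34]
ft_force: [-1.2, 0.3, 5.8]
finger_gap: 0.0222
grip_force: 25.0
```

Request:
move_arm:
  moves: "0 0 -0.7 0 0;0 0 -1.5 0 0;0 0 -1.7 0 0;0 0 -1.8 0 0;0 0 -1.5 0 0"

```text
clock: 20.1
ee_pos: [0.542, -0.1454, 0.1711]
tool_rot: [-3.141, -0.0, 1.34]
ft_force: [0.8, -0.5, -0.9]
finger_gap: 0.0222
grip_force: 25.0
```

Request:
move_arm:
  moves: "2 -0.3 0 0 0;2.2 -0.5 0 0 0;0 0 0 0 0;0 0 0 0 0;0 0 0 0 0"

```text
clock: 20.52
ee_pos: [0.5437, -0.1029, 0.17]
tool_rot: [-3.141, 0.0, 1.341]
ft_force: [0.4, -0.2, -1.8]
finger_gap: 0.0226
grip_force: 25.0
```

```bash
python3 - <<'E'
from h import *
T=toolT();print(T[:3,3],telemetry.get_obs()['tool_rot']);W=cam('wrist');snap('wrist','m.png')
for n in ('f','m'):
    i=cv2.imread('pics/%s.png'%n);m=near(redmask(i),(258,233),45);v,u=np.nonzero(m);print(n,len(u),u.mean(),v.mean(),u.min(),u.max(),v.min(),v.max())
p0=proj(W,T[:3,3]-[0,0,-.025]);p1=proj(W,T[:3,3]+T[:3,0]*.001+[0,0,.025]);print('px per mm along tool x',p1-p0)
i=cv2.imread('pics/m.png')
print('to bore',(T[:3,:3].T@(np.array([.5443,-.0985,0])-T[:3,3])*100).round(2))
b=near(bluemask(i),proj(W,[.536,-.1326,.082]),80)
E
```

```text
[ 0.54370749 -0.10287191  0.17004925] [-3.14062521e+00  3.73754703e-04  1.34082905e+00]
f 1344 257.6138392857143 232.44196428571428 241 275 208 255
m 1342 257.5864381520119 230.8360655737705 241 275 207 254
px per mm along tool x [-9.43405184e-04 -1.37302268e+00]
to bore [ 0.45 -0.03 17.  ]
```

Request:
move_arm:
  moves: "0.33 -0.03 0 0 0;0 0 0 0 0;0 0 1 0 0;0 0 1 0 0;0 0 1 0 0"

```text
clock: 20.98
ee_pos: [0.5442, -0.0996, 0.1393]
tool_rot: [-3.141, 0.0, 1.34]
ft_force: [0.1, -0.7, -0.8]
finger_gap: 0.0221
grip_force: 25.0
```

Request:
move_arm:
  moves: "0 0 0.7 0 0;0 0 0.7 0 0;0 0 0.5 0 0;0 0 0.5 0 0;0 0 0 0 0"

```text
clock: 21.4
ee_pos: [0.5439, -0.0993, 0.1152]
tool_rot: [-3.14, -0.0, 1.341]
ft_force: [-0.6, -0.6, -2.0]
finger_gap: 0.0222
grip_force: 25.0
```

Request:
move_arm:
  moves: "0 0 0.5 0 0;0 0 0.5 0 0;0 0 0.3 0 0;0 0 0.2 0 0;0 0 0.1 0 0"

```text
clock: 21.82
ee_pos: [0.5443, -0.0994, 0.1002]
tool_rot: [-3.141, -0.0, 1.34]
ft_force: [-0.1, 0.0, -1.7]
finger_gap: 0.0225
grip_force: 25.0
```

Request:
move_arm:
  moves: "0 0 0.1 0 0;0 0 0 0 0;0 0 0 0 0"

```text
clock: 22.07
ee_pos: [0.5448, -0.0995, 0.1]
tool_rot: [3.141, 0.0, 1.341]
ft_force: [0.2, 0.5, -0.5]
finger_gap: 0.0223
grip_force: 25.0
```

Nearly seated; I press a little more, release and retreat.

Request:
move_arm:
  moves: "0 0 0.1 0 0;0 0 0.1 0 0;0 0 0 0 0;0 0 0 0 0"

```text
clock: 22.4
ee_pos: [0.5451, -0.0996, 0.0999]
tool_rot: [3.141, 0.0, 1.341]
ft_force: [-4.3, 0.4, 8.1]
finger_gap: 0.0226
grip_force: 25.1
```

Request:
move_arm:
  moves: "0 0 0 0 0.25;0 0 0 0 0.35;0 0 0 0 0.45;0 0 0 0 0.45;0 0 0 0 0.45"

```text
clock: 22.82
ee_pos: [0.5445, -0.0994, 0.0973]
tool_rot: [-3.141, 0.0, 1.341]
ft_force: [0.4, -0.6, 0.1]
finger_gap: 0.0412
grip_force: 0.0
```

Request:
move_arm:
  moves: "0 0 -1 0 0.45;0 0 -2 0 0.45;0 0 -3 0 0.45;0 0 -4 0 0.45;0 0 -4 0 0.45"

```text
clock: 23.23
ee_pos: [0.5438, -0.0992, 0.2387]
tool_rot: [-3.14, -0.0, 1.34]
ft_force: [1.1, -0.4, 0.8]
finger_gap: 0.0427
grip_force: 0.0
```

Request:
move_arm:
  moves: "-2 0 0 0 0.45;-2 0 0 0 0.45;0 0 0 0 0.45;0 0 0 0 0.45;0 0 0 0 0.45"

```text
clock: 23.65
ee_pos: [0.5353, -0.138, 0.2374]
tool_rot: [-3.141, -0.001, 1.34]
ft_force: [-0.4, 0.7, -0.0]
finger_gap: 0.0431
grip_force: 0.0
```

```bash
python3 - <<'E'
from h import *
T=toolT();print(T[:3,3]);W=cam('wrist');b=snap('wrist','n.png');a=snap('side','n2.png')
i,s=cv2.imread('pics/n.png'),cv2.imread('pics/n2.png');S=cam('side')
x0=[.5443,-.0985,.082];V=[(W,near(redmask(i),proj(W,[*x0[:2],.115]),35)),(S,near(redmask(s),proj(S,[*x0[:2],.115]),22))]
print([m.sum() for _,m in V],cylfit(V,x0,.012,.006,.051))
m0=near(redmask(cv2.imread('pics/a.png')),(272,209),22);print('side before/after',[np.argwhere(m).mean(0).round(2).tolist()+[int(m.sum())] for m in (m0,V[1][1])])
cc=np.array([.5685,.0037])
for k in range(6):
    d=np.radians(-103.3+60*k);q=cc+.105*np.array([np.cos(d),np.sin(d)]);cv2.polylines(i,[np.int32(hull(W,q,.0085,.056,.056))],True,(0,0,255),1)
cv2.imwrite('pics/nn.png',np.hstack([cv2.resize(s[150:300,200:350],None,fx=2.56,fy=2.56),i[:,100:412]]))
E
```

```text
[ 0.53528906 -0.13802329  0.23744493]
[np.uint64(345), np.uint64(132)] (array([ 0.54376351, -0.0988141 ,  0.0747596 ]), np.float64(1.2054620372523186))
side before/after [[208.64, 272.73, 143], [209.05, 272.53, 132]]
```

View pics/nn.png

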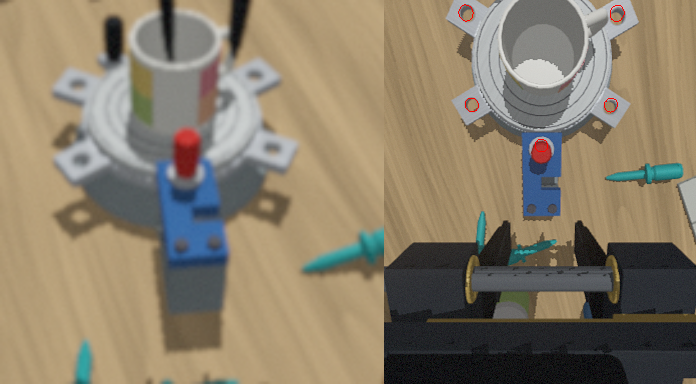

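The pin is home in the bore, at the same height as at the start and with the notch empty. The white panel faces the bracket and the lugs line up with their predicted places, so I'm handing in.

```bash
python3 -c "
from h import *
print(ctrl.finish_job())"
```

```text
the job is handed in; nothing more can be done
None
```

I turned the wheel one station anticlockwise, put the pin home through the bracket into the next lug and let go, with the mug's white panel facing the bracket; the job is handed in, but no verdict was returned.

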